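# Stack two-ply slabs for a laminated mallet head

## Task

Lift the steel weight off the press plate and stand it on the black rubber mat. Then stack all the two-ply slabs that are there on the plate's blue square mark, in one centred pile with edges in line with the plate and every slab dark walnut face up (turn over those that lie pale face up; the order does not matter). Last, stand the weight centred on top of the pile, let go, and leave the hammer, bottle, tape measure and plywood offcut where they are.

Things in the scene. Friction and masses are not known exactly. Their poses are not given: they have to be found in the camera images.
- slab_a: two-ply hardwood slab, 60 x 60 x 24 mm, one half of its thickness pale maple, the other half dark walnut, 60 g; starts flat with the maple face up. Origin: centre of the face that is underneath at the start; its z axis points up at the start, i.e. out of the maple face (the walnut face lies at z = 0, the maple face at z = +24 mm); x and y are parallel to the square's edges. May be absent
- slab_b: two-ply hardwood slab, 60 x 60 x 24 mm, one half of its thickness pale maple, the other half dark walnut, 60 g; starts flat with the maple face up. Origin: centre of the face that is underneath at the start; its z axis points up at the start, i.e. out of the maple face (the walnut face lies at z = 0, the maple face at z = +24 mm); x and y are parallel to the square's edges. May be absent
- slab_c: two-ply hardwood slab, 60 x 60 x 24 mm, one half of its thickness pale maple, the other half dark walnut, 60 g; starts flat with the maple face up. Origin: centre of the face that is underneath at the start; its z axis points up at the start, i.e. out of the maple face (the walnut face lies at z = 0, the maple face at z = +24 mm); x and y are parallel to the square's edges. May be absent
- slab_d: two-ply hardwood slab, 60 x 60 x 24 mm, one half of its thickness pale maple, the other half dark walnut, 60 g; starts flat with the walnut face up. Origin: centre of the face that is underneath at the start; its z axis points up at the start, i.e. out of the walnut face (the maple face lies at z = 0, the walnut face at z = +24 mm); x and y are parallel to the square's edges. May be absent
- slab_e: two-ply hardwood slab, 60 x 60 x 24 mm, one half of its thickness pale maple, the other half dark walnut, 60 g; starts flat with the walnut face up. Origin: centre of the face that is underneath at the start; its z axis points up at the start, i.e. out of the walnut face (the maple face lies at z = 0, the walnut face at z = +24 mm); x and y are parallel to the square's edges. May be absent
- weight: press weight, 0.6 to 0.9 kg: dark steel block 60 x 60 x 26 mm with an upright red cylinder knob on it, diameter 28 mm, 36 mm tall (total height 62 mm). Origin: centre of the underside, z up. Starts on the press plate
- plate: fixed aluminium press plate 130 x 130 x 12 mm on the bench, a flat blue 66 mm square marked at its centre. Origin: centre of the underside; x and y parallel to its edges, z up. The open bench just in front of it (towards the robot) starts clear; a slab can stand there on its 60 x 24 mm edge
- plate_mark (a point): centre of the blue square mark, on the plate's top face (12 mm above the bench)
- mat: fixed black rubber mat 110 x 110 x 3 mm on the bench. Origin: centre of the underside
- hammer: bystander: hammer, 260 mm long, lying on the bench beyond the plate
- bottle: bystander: bottle, 60 mm diameter, 170 mm tall, standing
- tape: bystander: yellow tape measure, 66 mm diameter, 30 mm tall
- offcut: bystander: plywood offcut 120 x 45 x 20 mm
Things that resemble listed ones, but are neither listed nor needed, are in the scene too. Several things have the shape of the weight; the one meant has the colours described above. Leave any purple look-alike of the slab_c alone.

How it is judged:
On the way, in this order (a step that is already met when the one before it is completed fails the run):
1. the weight stands on the rubber mat, let go (horizontal distance between weight and mat below 0.045 m and angle between weight's own z axis and vertical below 0.1 rad and height (world z) of weight below 0.012 m and contact force between the fingers and weight below 0.3 N), for 0.3 s.
2. all slabs present form the pile on the mark, walnut up, let go, the weight not yet on it (horizontal distance between each of slab_a, slab_b, slab_c, slab_d, slab_e and plate_mark below 0.012 m and angle between each of slab_a, slab_b, slab_c's own z axis and vertical above 3.0216 rad and (angle between the x axis of slab_a and the x axis of plate, either way round below 0.2 rad or angle between the x axis of slab_a and the x axis of plate, either way round above 1.37 rad) and linear speed of each of slab_a, slab_b, slab_c, slab_d, slab_e below 0.03 m/s and (angle between the x axis of slab_b and the x axis of plate, either way round below 0.2 rad or angle between the x axis of slab_b and the x axis of plate, either way round above 1.37 rad) and (angle between the x axis of slab_c and the x axis of plate, either way round below 0.2 rad or angle between the x axis of slab_c and the x axis of plate, either way round above 1.37 rad) and angle between each of slab_d, slab_e's own z axis and vertical below 0.12 rad and (angle between the x axis of slab_d and the x axis of plate, either way round below 0.2 rad or angle between the x axis of slab_d and the x axis of plate, either way round above 1.37 rad) and (angle between the x axis of slab_e and the x axis of plate, either way round below 0.2 rad or angle between the x axis of slab_e and the x axis of plate, either way round above 1.37 rad) and horizontal distance between weight and plate_mark above 0.08 m and contact force between the fingers and slab_a below 0.3 N and contact force between the fingers and slab_b below 0.3 N and contact force between the fingers and slab_c below 0.3 N and contact force between the fingers and slab_d below 0.3 N and contact force between the fingers and slab_e below 0.3 N), for 0.3 s.
At the end, for the whole second after the job is handed in: Every slab present lies flat, walnut face up, centred within 12 mm of the plate's mark, its edges in line with the plate's within 11 degrees (any quarter turn); the weight stands upright on top of them all, within 12 mm of the mark; all at rest and let go (horizontal distance between each of slab_a, slab_b, slab_c, slab_d, slab_e, weight and plate_mark below 0.012 m and angle between each of slab_a, slab_b, slab_c's own z axis and vertical above 3.0216 rad and (angle between the x axis of slab_a and the x axis of plate, either way round below 0.2 rad or angle between the x axis of slab_a and the x axis of plate, either way round above 1.37 rad) and linear speed of each of slab_a, slab_b, slab_c, slab_d, slab_e, weight below 0.03 m/s and (angle between the x axis of slab_b and the x axis of plate, either way round below 0.2 rad or angle between the x axis of slab_b and the x axis of plate, either way round above 1.37 rad) and (angle between the x axis of slab_c and the x axis of plate, either way round below 0.2 rad or angle between the x axis of slab_c and the x axis of plate, either way round above 1.37 rad) and angle between each of slab_d, slab_e's own z axis and vertical below 0.12 rad and (angle between the x axis of slab_d and the x axis of plate, either way round below 0.2 rad or angle between the x axis of slab_d and the x axis of plate, either way round above 1.37 rad) and (angle between the x axis of slab_e and the x axis of plate, either way round below 0.2 rad or angle between the x axis of slab_e and the x axis of plate, either way round above 1.37 rad) and z of weight in the frame of slab_a below 0.012 m and z of weight in the frame of slab_b below 0.012 m and z of weight in the frame of slab_c below 0.012 m and z of weight in the frame of slab_d above 0.012 m and z of weight in the frame of slab_e above 0.012 m and angle between weight's own z axis and vertical below 0.1 rad); the robot touches nothing.
It fails at once if a bystander is pushed more than 60 mm from its place (distance of any of hammer, bottle, tape, offcut from where it was at the start of the episode above 0.06 m).
It fails at once if the bottle is knocked over (angle between bottle's own z axis and vertical above 0.8 rad).
Of slab_a, slab_b, slab_c, slab_d, slab_e only 3 to 4 are there at a start; the rules pass over those that are not, and their reading is None.
At some moment in a run one of slab_a, slab_b, slab_c, slab_d, slab_e may be knocked a few centimetres aside while the robot is not near it.
Once in a run the grip may slacken for a moment while it holds something.
It also fails if it takes over 210 s, if anything falls off the work surface, if the arm or the gripper's body presses on something with over 40 N, if the wrist force passes 120 N, or if a joint passes its speed limit or range.

## Robot

A 7-joint arm with a two-finger parallel gripper is mounted at the origin on the work surface. World frame = base frame: x ahead of the robot, y to its left, z up, the work surface at z = 0. Lengths are in m, angles in rad, forces in N, time in s.
With the tool pointing down it reaches from about 0.35 to 0.9 m from the base axis. Payload 8.1 kg.
Tool frame: the origin (TCP) lies on the centre line of the jaws, within the pads' length; the fingertips stand 11 mm ahead of it and the grasp point (between the pads) lies 8 mm behind it (arm.nose_length is the distance from the TCP to the fingertips, in m); z points along the fingers, y is the line along which they close (so a half turn about z gives the same grasp; the last joint's range is limited). The gripper opens to 92 mm and grips with 3 to 60 N. Pads are 19 mm wide; open, the fingers measure 130 mm over their backs; the gripper's body (75 mm by 190 mm) begins 47 mm behind the grasp point.
Start: joints at [1.171, 0.434, 0.025, 1.573, -0.012, 1.134, -0.075], TCP at [0.183, -0.598, 0.238] pointing down, gripper open.
Joint ranges: [-2.62, 2.62], [-0.44, 2.09], [-1.27, 1.32], [0.08, 2.57], [-1.32, 4.46], [0.12, 2], [-2.74, 2.74]. Speed limits (rad/s): [2.22, 2.22, 3.01, 3.01, 3.14, 3.14, 3.14].

## Interface

Orientations are given as a rotation vector (axis times angle).
In Python, from cell import arm gives the robot as it stands.
- The arm moves only by the tool jog_arm, never from a script. Its argument "moves" is a list of rows, each a list of 4 numbers: the shift along the tool's x, y, z in m, then the turn about the tool's z in rad. In form: [[tx, ty, tz, spin], ...]. A call has 1 to 20 rows; each row is the pose to reach, as a shift and turn from the pose commanded when the call began, along the tool's axes at that moment; what a row does not reach only later rows make up. A row lasts 1/8 s, in which the tool goes at most 62.5 mm and 10.7 degrees, less where a joint would pass 70% of its speed; a pose out of reach is approached as far as the arm can. A call with a gripper value outside its range is refused whole. "hand" is the finger opening in m, from 0 to 0.0918, set as the call begins (left out, the last holds). The fingers move at their own pace and stop on an object; "newtons" is the grip in N (left out, the last holds). Time passes only in rows, so rows that repeat a pose let the fingers close. It gives the time, the measured TCP pose, the force, the opening and the grip force at its end, in the units of the state.
- arm.observe(): the state, without advancing time (a new reading comes with each control period).
- arm.get_image(name): name is "scene" or "top" or "wrist"; returns a dict with "color" (420x560x3 uint8, red, green, blue), "z_map" (420x560 float32, m along the optical axis (not along the pixel's ray), 0 where there is no reading), "fx", "fy", "cx", "cy" (pixels), "rvec" (rotation vector, rad) and "tvec" (3), from world to camera coordinates, as OpenCV has them. Camera axes: x right, y down, z forward; pixel columns grow to the right and rows downward; lengths in m; the calibration is good to about 2 mm. A picture is of the moment at which its call begins.
- arm.sign_off(): hands the job in; it is judged then, once.
The state is a dict: "clock": time; "joints": joint angles; "dq": joint speeds; "joint_efforts": joint torques, N m; "position": TCP position; "ee_rot": TCP orientation; "force": force on the tool from outside, world axes, zero at the start; "ft_torque": the same for the moment, N m; "width": opening from 0.0 (shut) to 1.0 (fully open); "gripper_force": force on a finger pad.
Only numpy, scipy, OpenCV 4.12 (cv2) and the standard library are available. Lean on these libraries where they do the work, as an engineer would, in place of code of your own. Each camera call takes 0.05 s, during which the arm holds its last target. There are 200 camera calls.

## Working session

There is one attempt and no reset: what is moved stays moved. The work goes in short steps, Python scripts to look and compute and a tool call to move; the robot and the scene stay as the last step left them, time stands still between calls to the robot, and variables do not carry over. Pictures are saved under pics/ and viewed, at most 14 in all, crops included, and the job is handed in when it is done.

Besides the shell and the picture viewer there is one more tool, called after ">>>" as name(argument=value, ...) on one line, values as JSON. jog_arm: Moves the arm, as the interface text tells. Its arguments: {"type":"object","properties":{"moves":{"type":"array"},"hand":{"type":"number"},"newtons":{"type":"number"}},"required":["moves"]}

```bash
ls; mkdir -p pics
python3 - <<'E'
from cell import arm
import cv2,numpy as np
s=arm.observe();print({k:np.round(v,3) for k,v in s.items()})
for n in ("top","scene"):
    d=arm.get_image(n);np.savez(f"{n}0.npz",**d)
    cv2.imwrite(f"pics/{n}0.png",d["color"][:,:,::-1]);print(n,d["fx"],d["cx"],d["cy"],d["rvec"],d["tvec"])
E
```

```text
pics
{'clock': np.float64(0.0), 'joints': array([ 1.171,  0.435,  0.025,  1.574, -0.012,  1.134, -0.075]), 'dq': array([ 0.001,  0.   , -0.   , -0.003,  0.001, -0.001, -0.   ]), 'joint_efforts': array([-1.0000e-03, -6.6788e+01,  9.8500e-01, -3.1447e+01, -6.0000e-02,
        4.2000e-02,  0.0000e+00]), 'position': array([ 0.183, -0.597,  0.237]), 'ee_rot': array([-3.106e+00, -4.640e-01,  1.000e-03]), 'force': array([ 0.818, -0.903, -0.471]), 'ft_torque': array([0.007, 0.015, 0.036]), 'gripper_force': np.float64(0.0), 'width': np.float64(0.999)}
top 465.2741023652215 283.60671705568774 205.4545955773251 [ 2.17201848 -2.10470801  0.18551563] [-0.02340509  0.59049205  1.41670243]
scene 395.3976244717546 282.0487908236597 205.0452626726751 [ 1.82816736  1.3260959  -0.70540873] [-0.18266883 -0.26025903  1.65886241]
```

View pics/top0.png

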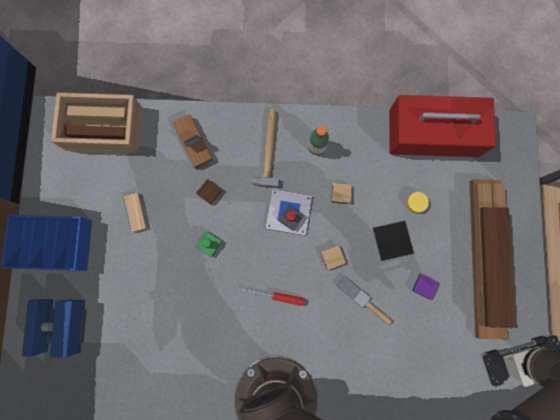

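View pics/scene0.png

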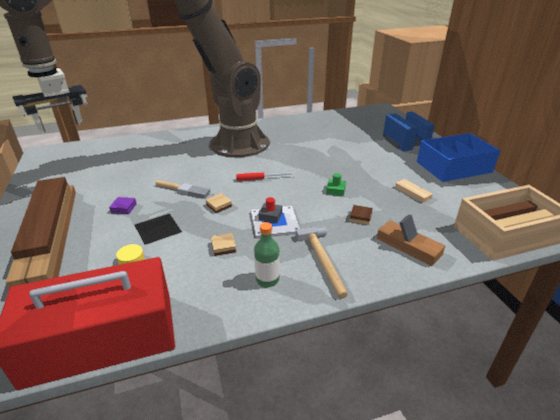

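The top view shows maple-up slabs at (341,193) and (333,258) and a walnut-up slab at (209,191), so three are present. The weight is on the plate at (290,213), the mat is at (393,241), and the purple and green look-alikes are to be left alone. The scene view agrees.

```bash
cat > h.py <<'E'
import cv2,numpy as np
from scipy.spatial.transform import Rotation as R
from cell import arm
def world(d):
    h,w=d["z_map"].shape;v,u=np.mgrid[:h,:w];z=d["z_map"]
    p=np.stack([(u-d["cx"])/d["fx"]*z,(v-d["cy"])/d["fy"]*z,z],-1)
    return (p-d["tvec"])@R.from_rotvec(d["rvec"]).as_matrix()
def ray(d,uv,zp):
    M=R.from_rotvec(d["rvec"]).as_matrix();c=-M.T@d["tvec"]
    r=np.c_[(uv[:,0]-d["cx"])/d["fx"],(uv[:,1]-d["cy"])/d["fy"],np.ones(len(uv))]@M
    return c+r*((zp-c[2])/r[:,2])[:,None]
def rect(d,mask,zp):
    "largest contour of a mask cast on plane z=zp: centre, size, edge angle deg in [-45,45)"
    cs=cv2.findContours(mask.astype(np.uint8),0,cv2.CHAIN_APPROX_NONE)[0]
    if not cs: return None
    c=max(cs,key=cv2.contourArea)[:,0,:].astype(float)
    p=ray(d,c,zp)[:,:2]
    (x,y),s,a=cv2.minAreaRect((p*1000).astype(np.float32))
    return np.round([x,y,*s,(a+45)%90-45],1)
def roi(d,u0,u1,v0,v1):
    m=np.zeros(d["z_map"].shape,bool);m[v0:v1,u0:u1]=1;return m
def pose():
    s=arm.observe();return s,R.from_rotvec(s["ee_rot"]).as_matrix()
def to(x,y,z,ydeg=None):
    "tool-axis shift (mm) and spin (rad) to TCP x,y,z (m) with tool y at heading ydeg (mod 180)"
    s,M=pose();t=M.T@(np.array([x,y,z])-s["position"])
    sp=0
    if ydeg is not None:
        cur=np.degrees(np.arctan2(M[1,1],M[0,1]));dl=(ydeg-cur+90)%180-90
        sp=-np.radians(dl)
    print("move",np.round(t,4),"spin",round(sp,3),"alt",round(sp-np.sign(sp)*np.pi,3),"j7",round(s["joints"][6],2))
def where():
    s,M=pose();print("t",s["clock"],"pos",s["position"].round(4),"yhead",round(np.degrees(np.arctan2(M[1,1],M[0,1])),1),"zax",M[:,2].round(3),"w",round(s["width"]*91.8,1),"g",round(s["gripper_force"],1),"F",s["force"].round(1),"J",s["joints"].round(2))
E
python3 - <<'E'
from h import *
d=dict(np.load("top0.npz"));W=world(d);z=W[...,2]*1000
for n,b in dict(m1=(325,358,177,210),m2=(318,350,242,275),wal=(192,227,174,209),plate=(260,318,185,240)).items():
    r=roi(d,*b);
    if n!='plate': print(n,rect(d,r&(z>15),.024),"zmed",np.median(z[r&(z>15)]))
    else: print(n,rect(d,r&(z>6),.012))
hsv=cv2.cvtColor(d["color"],cv2.COLOR_RGB2HSV)
print("mat",rect(d,roi(d,365,420,212,268)&(hsv[...,2]<45),.003))
r=roi(d,260,318,185,240)
print("blue",rect(d,r&(hsv[...,0]>100)&(hsv[...,0]<130)&(hsv[...,1]>150),.012))
print("wt steel",rect(d,r&(z>28)&(z<44),.038),"knob",rect(d,r&(z>60)&(z<90),.074))
for n,(u,v) in dict(bottle=(320,138),hammerhead=(265,182),screw=(290,298),tape=(418,202),purple=(426,287),brush=(362,297)).items(): print(n,ray(d,np.array([[u,v]]),0.02).round(3))
where()
E
```

```text
m1 [ 642.7 -189.    60.8   61.7   -3. ] zmed 24.533610682786247
m2 [ 435.2 -164.7   59.5   60.9   22.2] zmed 24.7719319498214
wal [633.6 237.9  62.   59.9 -35.2] zmed 24.61469053424279
plate [579.6 -20.7 135.8 135.6  -8.2]
mat [ 496.3 -360.4  103.2  103.9   14.3]
blue [586.1 -21.2  45.7  61.4   1.8]
wt steel [556.  -27.1  59.6  60.2 -32.3] knob [555.8 -27.5  24.9  26.5 -25. ]
bottle [[ 0.825 -0.118  0.02 ]]
hammerhead [[0.671 0.058 0.02 ]]
screw [[ 0.305 -0.034  0.02 ]]
tape [[ 0.621 -0.438  0.02 ]]
purple [[ 0.351 -0.459  0.02 ]]
brush [[ 0.315 -0.258  0.02 ]]
t 0.1 pos [ 0.1826 -0.5973  0.237 ] yhead -73.0 zax [-0.001  0.001 -1.   ] w 92.0 g 0.0 F [-0.8  0.2 -0.4] J [ 1.17  0.44  0.02  1.57 -0.01  1.13 -0.08]
```

```bash
python3 -c "
from h import *
to(.556,-.0273,.15,0);to(.556,-.0273,.053,0)"
```

```text
move [ 0.5237 -0.4358  0.0876] spin -1.274 alt 1.867 j7 -0.08
move [ 0.5238 -0.4357  0.1846] spin -1.274 alt 1.867 j7 -0.08
```

>>> jog_arm(moves=[[0.262,-0.218,0,-0.6],[0.262,-0.218,0,-0.6],[0.262,-0.218,0,-0.6],[0.262,-0.218,0,-0.6],[0.262,-0.218,0,-0.6],[0.524,-0.436,0.087,-1.274],[0.524,-0.436,0.087,-1.274],[0.524,-0.436,0.087,-1.274],[0.524,-0.436,0.087,-1.274],[0.524,-0.436,0.087,-1.274],[0.524,-0.436,0.087,-1.274],[0.524,-0.436,0.087,-1.274],[0.524,-0.436,0.087,-1.274],[0.524,-0.436,0.087,-1.274],[0.524,-0.436,0.087,-1.274],[0.524,-0.436,0.087,-1.274]], hand=0.0918)

```text
clock: 2.1
position: [0.5562, -0.0285, 0.151]
ee_rot: [2.223, 2.219, -0.0]
force: [0.4, 0.7, -0.1]
width: 1.004
gripper_force: 0.0
```

```bash
python3 -c "
from h import *
where();to(.556,-.0273,.053,0)"
```

```text
t 2.1 pos [ 0.5562 -0.0285  0.151 ] yhead -0.1 zax [ 0. -0. -1.] w 92.2 g 0.0 F [ 0.4  0.7 -0.1] J [ 0.3   0.46 -0.47  1.82  0.25  0.92 -0.28]
move [ 0.0012 -0.0003  0.098 ] spin -0.002 alt 3.14 j7 -0.28
```

>>> jog_arm(moves=[[0.001,0,0.05,0],[0.001,0,0.08,0],[0.001,0,0.098,0],[0.001,0,0.098,0],[0.001,0,0.098,0]])

```text
clock: 2.72
position: [0.5572, -0.0265, 0.0538]
ee_rot: [2.221, 2.22, 0.002]
force: [0.9, 0.6, 0.1]
width: 0.999
gripper_force: 0.0
```

>>> jog_arm(moves=[[0,0,0,0],[0,0,0,0],[0,0,0,0],[0,0,0,0],[0,0,0,0],[0,0,0,0],[0,0,0,0],[0,0,-0.02,0],[0,0,-0.05,0],[0,0,-0.05,0]], hand=0.01, newtons=45)

```text
clock: 3.98
position: [0.5574, -0.0264, 0.1038]
ee_rot: [2.22, 2.22, 0.003]
force: [0.3, 0.6, -6.3]
width: 0.294
gripper_force: 45.0
```

```bash
python3 -c "
from h import *
where();to(.4963,-.3604,.1,0);to(.4963,-.3604,.045,0)"
```

```text
t 3.975 pos [ 0.5574 -0.0264  0.1038] yhead -0.0 zax [ 0.003  0.    -1.   ] w 27.0 g 45.0 F [ 0.3  0.6 -6.3] J [ 0.27  0.52 -0.45  1.86  0.3   0.82 -0.32]
move [-0.334  -0.061   0.0036] spin -0.0 alt 3.141 j7 -0.32
move [-0.334  -0.0612  0.0586] spin -0.0 alt 3.141 j7 -0.32
```

>>> jog_arm(moves=[[-0.04,-0.007,0,0],[-0.08,-0.015,0,0],[-0.12,-0.022,0,0],[-0.16,-0.03,0,0],[-0.2,-0.037,0,0],[-0.24,-0.044,0,0],[-0.28,-0.051,0,0],[-0.31,-0.057,0,0],[-0.334,-0.061,0,0],[-0.334,-0.061,0,0],[-0.334,-0.061,0.02,0],[-0.334,-0.061,0.04,0],[-0.334,-0.061,0.05,0],[-0.334,-0.061,0.056,0],[-0.334,-0.061,0.0585,0],[-0.334,-0.061,0.0585,0],[-0.334,-0.061,0.0585,0]])

```text
clock: 6.1
position: [0.4957, -0.3607, 0.0448]
ee_rot: [2.221, 2.221, 0.0]
force: [-0.0, 0.0, -5.8]
width: 0.293
gripper_force: 45.0
```

```bash
python3 -c "
from h import *
where()"
```

```text
t 6.1 pos [ 0.4957 -0.3607  0.0448] yhead -0.0 zax [ 0.001 -0.001 -1.   ] w 26.9 g 45.0 F [-0.   0.  -5.8] J [ 0.8   0.66 -0.38  1.77  0.33  0.78  0.25]
```

>>> jog_arm(moves=[[0,0,0.001,0],[0,0,0.002,0],[0,0,0.002,0]])

```text
clock: 6.48
position: [0.4957, -0.3608, 0.0437]
ee_rot: [2.221, 2.22, -0.0]
force: [-4.2, 1.6, 7.5]
width: 0.297
gripper_force: 45.0
```

>>> jog_arm(moves=[[0,0,0,0],[0,0,0,0],[0,0,0,0],[0,0,0,0],[0,0,0,0],[0,0,0,0],[0,0,-0.04,0],[0,0,-0.09,0],[0,0,-0.14,0],[0,0,-0.19,0],[0,0,-0.19,0]], hand=0.0918)

```text
clock: 7.85
position: [0.4975, -0.3614, 0.2368]
ee_rot: [2.216, 2.216, 0.003]
force: [-0.0, 0.8, 0.0]
width: 1.001
gripper_force: 0.0
```

Run:
```python
from h import *
where()
d=arm.get_image("top");np.savez("top1.npz",**d);cv2.imwrite("pics/top1.png",cv2.resize(d["color"][150:310,160:460,::-1],None,fx=2.6,fy=2.6))
W=world(d);z=W[...,2]*1000
for n,b in dict(m1=(325,358,177,210),m2=(318,350,242,275),wal=(192,227,174,209)).items():
    r=roi(d,*b);print(n,rect(d,r&(z>15),.024))
hsv=cv2.cvtColor(d["color"],cv2.COLOR_RGB2HSV)
r=roi(d,260,318,185,240)
print("plate",rect(d,r&(z>7),.012),"blue",rect(d,r&(hsv[...,0]>100)&(hsv[...,0]<130)&(hsv[...,1]>150),.012))
r=roi(d,370,420,210,270);print("wt",rect(d,r&(z>18)&(z<34),.029),"knob",rect(d,r&(z>50)&(z<80),.065))
```

```text
t 7.85 pos [ 0.4975 -0.3614  0.2368] yhead -0.0 zax [ 0.007 -0.004 -1.   ] w 91.9 g 0.0 F [-0.   0.8  0. ] J [ 0.85  0.46 -0.45  1.58  0.21  1.15  0.35]
m1 [ 642.5 -188.9   61.    62.3   -3.1]
m2 [ 435.2 -164.7   59.5   60.9   22.2]
wal [633.6 237.9  62.3  60.3 -35.9]
plate [575.9 -21.9 133.5 133.3  -8.6] blue [577.5 -21.1  59.3  59.5  -7.9]
wt [ 496.  -359.9   61.7   61.8  -32.7] knob [ 496.3 -359.3   25.7   26.8  -44.4]
```

View pics/top1.png

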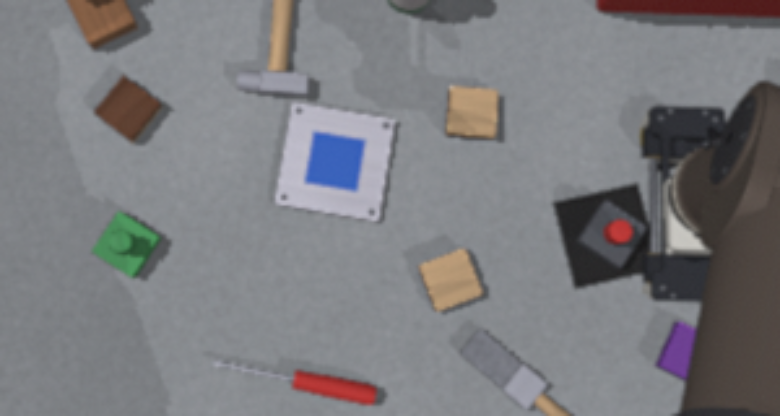

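```bash
python3 -c "
from h import *
to(.4443,-.1869,.1,22.2);to(.4443,-.1869,.026,22.2)"
```

```text
move [ 0.1743 -0.0524  0.1336] spin -0.388 alt 2.754 j7 0.35
move [ 0.1745 -0.0527  0.2076] spin -0.388 alt 2.754 j7 0.35
```

>>> jog_arm(moves=[[0.06,-0.018,0,-0.13],[0.12,-0.036,0.04,-0.26],[0.1743,-0.0525,0.08,-0.388],[0.1743,-0.0525,0.1336,-0.388],[0.1743,-0.0525,0.17,-0.388],[0.1743,-0.0525,0.19,-0.388],[0.1743,-0.0525,0.19,-0.388],[0.1743,-0.0525,0.19,-0.388]])

```text
clock: 8.9
position: [0.4429, -0.1861, 0.0425]
ee_rot: [-1.751, -2.608, -0.0]
force: [0.5, -0.2, 0.5]
width: 1.002
gripper_force: 0.0
```

```bash
python3 -c "
from h import *
where();to(.4443,-.1869,.026,22.2)"
```

```text
t 8.9 pos [ 0.4429 -0.1861  0.0425] yhead 22.2 zax [-0.  0. -1.] w 92.0 g 0.0 F [ 0.5 -0.2  0.5] J [ 0.66  0.53 -0.49  2.09  0.42  0.62  0.26]
move [-0.0012  0.001   0.0165] spin 0.001 alt -3.141 j7 0.26
```

>>> jog_arm(moves=[[-0.001,0.001,0.01,0],[-0.001,0.001,0.016,0],[-0.001,0.001,0.016,0]])

```text
clock: 9.28
position: [0.4439, -0.1868, 0.0259]
ee_rot: [-1.751, -2.607, 0.0]
force: [0.2, 0.2, -0.1]
width: 0.998
gripper_force: 0.0
```

>>> jog_arm(moves=[[0,0,0,0],[0,0,0,0],[0,0,0,0],[0,0,0,0],[0,0,0,0],[0.0043,0,-0.009,0],[0.01,0,-0.017,0],[0.017,0,-0.024,0],[0.0255,0,-0.03,0],[0.03,0,-0.032,0],[0.03,0,-0.032,0]], hand=0.04, newtons=4)

```text
clock: 10.65
position: [0.4327, -0.1587, 0.0584]
ee_rot: [1.751, 2.608, -0.0]
force: [-0.4, 0.7, -0.7]
width: 0.655
gripper_force: 4.0
```

Run:
```python
from h import *
where()
a=arm.get_image("scene")["color"];b=arm.get_image("wrist")["color"]
cv2.imwrite("pics/f1.png",np.hstack([cv2.resize(a[130:270,120:300],(480,373)),cv2.resize(b,(320,240),)[:0].reshape(0,320,3) if 0 else cv2.copyMakeBorder(cv2.resize(b,(320,240)),0,133,0,0,0)])[:,:,::-1])
```

```text
t 10.65 pos [ 0.4327 -0.1587  0.0584] yhead 22.3 zax [ 0. -0. -1.] w 60.1 g 4.0 F [-0.4  0.7 -0.7] J [ 0.64  0.48 -0.52  2.12  0.4   0.63  0.23]
```

View pics/f1.png

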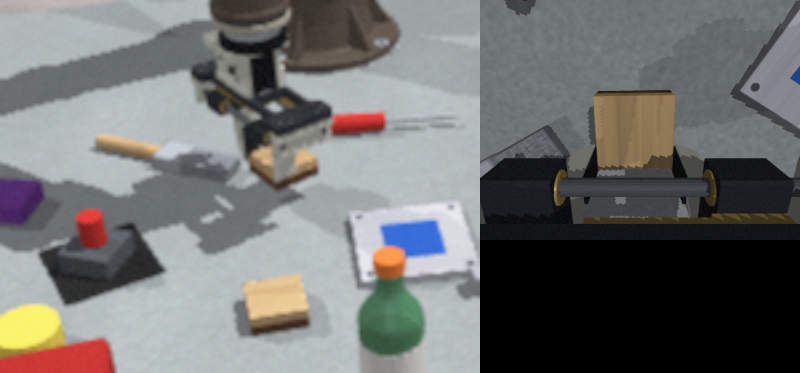

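>>> jog_arm(moves=[[0,0,0,0],[0,0,0,0],[0,0,0,0],[0,0,0,0]], newtons=3)

```text
clock: 11.25
position: [0.4329, -0.159, 0.0582]
ee_rot: [1.752, 2.608, -0.0]
force: [-0.8, 0.1, 0.5]
width: 0.439
gripper_force: 0.0
```

```bash
cat >> h.py <<'E'
def tilt(save=None):
    "fit plane to maple coloured points in the wrist view; heights along slab"
    d=arm.get_image("wrist");W=world(d);hsv=cv2.cvtColor(d["color"],cv2.COLOR_RGB2HSV)
    m=(hsv[...,0]>8)&(hsv[...,0]<25)&(hsv[...,1]>70)&(hsv[...,2]>110)&(d["z_map"]>0)
    n,l,st,_=cv2.connectedComponentsWithStats(m.astype(np.uint8));k=1+st[1:,4].argmax();m=cv2.erode((l==k).astype(np.uint8),np.ones((5,5)))>0
    p=W[m];c=p.mean(0);q=np.linalg.svd((p-c)[::max(1,len(p)//3000)],full_matrices=False)[2][2];q*=np.sign(q[2])
    print("n",m.sum(),"c",c.round(3),"normal",q.round(3),"tilt",np.degrees(np.arccos(q[2])).round(1),"lo",p.min(0).round(3),"hi",p.max(0).round(3))
    if save: cv2.imwrite(save,d["color"][:,:,::-1])
E
python3 -c "
from h import *
where();tilt()"
```

```text
t 11.25 pos [ 0.4329 -0.159   0.0582] yhead 22.2 zax [ 0. -0. -1.] w 40.3 g 0.0 F [-0.8  0.1  0.5] J [ 0.64  0.48 -0.52  2.12  0.4   0.63  0.23]
n 8140 c [ 0.426 -0.144  0.024] normal [ 0.    -0.002  1.   ] tilt 0.1 lo [ 0.394 -0.184  0.022] hi [ 0.458 -0.114  0.027]
```

>>> jog_arm(moves=[[-0.02,0,-0.05,0],[-0.04,0,-0.1,0],[-0.04,0,-0.13,0],[-0.04,0,-0.13,0],[-0.04,0,-0.13,0]], hand=0.0918)

```text
clock: 11.92
position: [0.4474, -0.1959, 0.1876]
ee_rot: [-1.751, -2.607, 0.001]
force: [-0.6, 0.1, -0.9]
width: 0.93
gripper_force: 0.0
```

```bash
cat >> h.py <<'E'
def slabs(cam,lo=.015,hi=.035,zp=.024,box=None):
    "slab-like rectangles (world mm) seen by a camera with top height between lo and hi"
    d=arm.get_image(cam);W=world(d);z=W[...,2]
    m=((z>lo)&(z<hi)&(d["z_map"]>0)).astype(np.uint8);m=cv2.morphologyEx(m,cv2.MORPH_OPEN,np.ones((3,3)))
    hsv=cv2.cvtColor(d["color"],cv2.COLOR_RGB2HSV)
    n,l,st,_=cv2.connectedComponentsWithStats(m)
    for k in range(1,n):
        if st[k,4]<150: continue
        r=rect(d,l==k,zp)
        if 40<r[2]<80 and 40<r[3]<80: print(cam,r,"rgb",np.median(d["color"][l==k],0),"z",np.median(z[l==k]).round(4))
    return d
E
python3 -c "
from h import *
where();slabs('wrist');slabs('top')"
```

```text
t 11.925 pos [ 0.4474 -0.1959  0.1876] yhead 22.2 zax [-0.001  0.    -1.   ] w 85.4 g 0.0 F [-0.6  0.1 -0.9] J [ 0.79  0.34 -0.61  1.92  0.24  0.95  0.45]
wrist [ 430.5 -150.6   59.9   60.    19.5] rgb [149. 123.  88.] z 0.0245
wrist [ 639.9 -190.5   60.8   65.7   -3.1] rgb [144. 119.  85.] z 0.0243
top [633.5 238.   61.9  60.3 -35.5] rgb [95. 65. 51.] z 0.0248
top [ 6.434e+02 -1.886e+02  6.210e+01  5.820e+01  4.000e-01] rgb [181. 151. 118.] z 0.0248
top [ 620.6 -435.4   61.4   65.9   -0.8] rgb [220. 198.  94.] z 0.0304
top [465.4 230.2  62.   59.6 -30.4] rgb [ 78. 145.  94.] z 0.0267
top [ 431.2 -149.    59.8   60.2   19.3] rgb [181. 152. 118.] z 0.0246
top [ 354.  -455.5   61.7   59.3  -24.9] rgb [72. 44. 93.] z 0.0241
```

```bash
python3 -c "
from h import *
to(.4093,-.1576,.025,109.4)"
```

```text
move [ 0.0493 -0.0203  0.1622] spin -1.521 alt 1.621 j7 0.45
```

>>> jog_arm(moves=[[0.049,-0.02,0.03,-1.0],[0.049,-0.02,0.06,-1.521],[0.049,-0.02,0.08,-1.521],[0.049,-0.02,0.08,-1.521],[0.049,-0.02,0.08,-1.521],[0.049,-0.02,0.08,-1.521],[0.049,-0.02,0.08,-1.521],[0.049,-0.02,0.08,-1.521],[0.049,-0.02,0.08,-1.521],[0.049,-0.02,0.1,-1.521],[0.049,-0.02,0.13,-1.521],[0.049,-0.02,0.145,-1.521],[0.049,-0.02,0.145,-1.521]])

```text
clock: 13.65
position: [0.4103, -0.1578, 0.0425]
ee_rot: [0.527, -3.095, -0.002]
force: [-0.6, -0.1, 0.4]
width: 1.002
gripper_force: 0.0
```

```bash
python3 -c "
from h import *
where();to(.4093,-.1576,.025,109.4)"
```

```text
t 13.65 pos [ 0.4103 -0.1578  0.0425] yhead 109.3 zax [-0.002  0.001 -1.   ] w 92.0 g 0.0 F [-0.6 -0.1  0.4] J [ 0.88  0.58 -0.84  2.16  0.69  0.69  1.47]
move [0.0009 0.0005 0.0175] spin -0.001 alt 3.14 j7 1.47
```

>>> jog_arm(moves=[[0.001,0.0005,0.01,0],[0.001,0.0005,0.0175,0],[0.001,0.0005,0.0175,0]])

```text
clock: 14.02
position: [0.4096, -0.1581, 0.0254]
ee_rot: [0.528, -3.096, -0.0]
force: [-0.0, 0.0, -0.6]
width: 0.999
gripper_force: 0.0
```

>>> jog_arm(moves=[[0,0,0,0],[0,0,0,0],[0,0,0,0],[0,0,0,0],[0,0,0,0],[0,0,-0.01,0],[0,0,-0.025,0],[0,0,-0.025,0]], hand=0.04, newtons=12)

```text
clock: 15.02
position: [0.4107, -0.1583, 0.0521]
ee_rot: [-0.528, 3.095, -0.002]
force: [0.1, -0.1, 0.2]
width: 0.654
gripper_force: 12.0
```

```bash
python3 -c "
from h import *
where();tilt()
c=np.array([.5129,-.0120]);n=np.array([.9898,-.1426])
p=c-n*.060;print(p);to(*p,.05,81.8);to(*p,.025,81.8)"
```

```text
t 15.025 pos [ 0.4107 -0.1583  0.0521] yhead 109.4 zax [ 0.002 -0.001 -1.   ] w 60.1 g 12.0 F [ 0.1 -0.1  0.2] J [ 0.9   0.56 -0.86  2.16  0.67  0.71  1.49]
n 2805 c [ 0.45  -0.144  0.051] normal [0.012 0.005 1.   ] tilt 0.7 lo [ 0.433 -0.174  0.049] hi [ 0.467 -0.115  0.052]
[ 0.453512 -0.003444]
move [-0.0921  0.1319  0.0014] spin 0.481 alt -2.661 j7 1.49
move [-0.0921  0.132   0.0264] spin 0.481 alt -2.661 j7 1.49
```

>>> jog_arm(moves=[[-0.03,0.044,0,0.16],[-0.06,0.088,0,0.32],[-0.092,0.132,0,0.481],[-0.092,0.132,0,0.481],[-0.092,0.132,0.015,0.481],[-0.092,0.132,0.023,0.481],[-0.092,0.132,0.025,0.481],[-0.092,0.132,0.025,0.481]])

```text
clock: 16.08
position: [0.4521, -0.0046, 0.0251]
ee_rot: [-0.227, -3.132, 0.001]
force: [0.2, -0.1, -1.5]
width: 0.652
gripper_force: 12.0
```

```bash
python3 -c "
from h import *
where();tilt('pics/w2.png');
p=[.5129-.053*.9898,-.0120+.053*.1426];to(*p,.0257,81.8)"
```

```text
t 16.075 pos [ 0.4521 -0.0046  0.0251] yhead 81.7 zax [-0.001 -0.001 -1.   ] w 59.9 g 12.0 F [ 0.2 -0.1 -1.5] J [ 0.41  0.58 -0.68  2.15  0.63  0.62  0.7 ]
n 2581 c [ 0.494 -0.011  0.024] normal [ 0.019 -0.004  1.   ] tilt 1.1 lo [ 0.481 -0.04   0.023] hi [0.505 0.018 0.026]
move [-0.0081  0.0011 -0.0006] spin -0.002 alt 3.14 j7 0.7
```

View pics/w2.png

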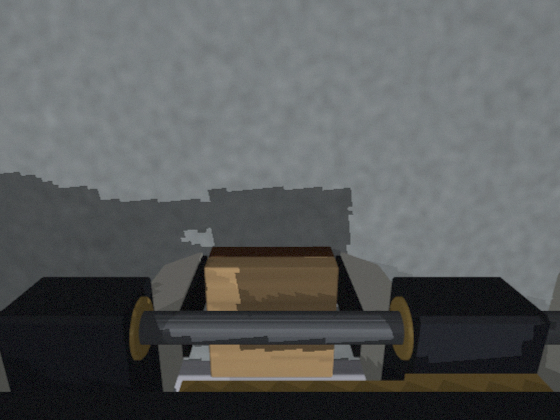

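>>> jog_arm(moves=[[-0.004,0,0,0],[-0.008,0,0,0],[-0.009,0,-0.001,0],[-0.01,0,-0.002,0],[-0.012,0,-0.005,0],[-0.0145,0,-0.009,0],[-0.017,0,-0.013,0],[-0.02,0,-0.017,0],[-0.0235,0,-0.0205,0],[-0.027,0,-0.024,0],[-0.027,0,-0.024,0]])

```text
clock: 17.5
position: [0.4785, -0.0069, 0.0499]
ee_rot: [-0.224, -3.132, 0.001]
force: [-6.6, 1.5, 4.5]
width: 0.651
gripper_force: 12.0
```

```bash
python3 -c "
from h import *
where();tilt()"
```

```text
t 17.5 pos [ 0.4785 -0.0069  0.0499] yhead 81.8 zax [-0.002 -0.001 -1.   ] w 59.7 g 12.0 F [-6.6  1.5  4.5] J [ 0.44  0.57 -0.72  2.07  0.58  0.71  0.77]
n 1096 c [ 0.47  -0.028  0.049] normal [ 0.172 -0.49   0.855] tilt 31.3 lo [ 0.459 -0.036  0.039] hi [ 0.49  -0.019  0.055]
```

>>> jog_arm(moves=[[-0.004,0,-0.003,0],[-0.008,0,-0.006,0],[-0.0125,0,-0.008,0],[-0.017,0,-0.0105,0],[-0.022,0,-0.0115,0],[-0.027,0,-0.0125,0],[-0.032,0,-0.013,0],[-0.037,0,-0.0133,0],[-0.042,0,-0.013,0],[-0.047,0,-0.0124,0],[-0.051,0,-0.0115,0],[-0.053,0,-0.011,0],[-0.053,0,-0.011,0]])

```text
clock: 19.18
position: [0.5327, -0.0145, 0.061]
ee_rot: [0.224, 3.133, -0.0]
force: [-0.7, -0.7, 6.9]
width: 0.651
gripper_force: 12.0
```

Run:
```python
from h import *
where()
a=arm.get_image("scene")["color"];b=arm.get_image("wrist")["color"]
cv2.imwrite("pics/f3.png",np.hstack([cv2.resize(a[130:250,220:330],(400,436)),cv2.resize(b,(400,436))])[:,:,::-1])
```

```text
t 19.175 pos [ 0.5327 -0.0145  0.061 ] yhead 81.8 zax [ 0.001 -0.    -1.   ] w 59.8 g 12.0 F [-0.7 -0.7  6.9] J [ 0.44  0.62 -0.72  1.94  0.56  0.79  0.83]
```

View pics/f3.png

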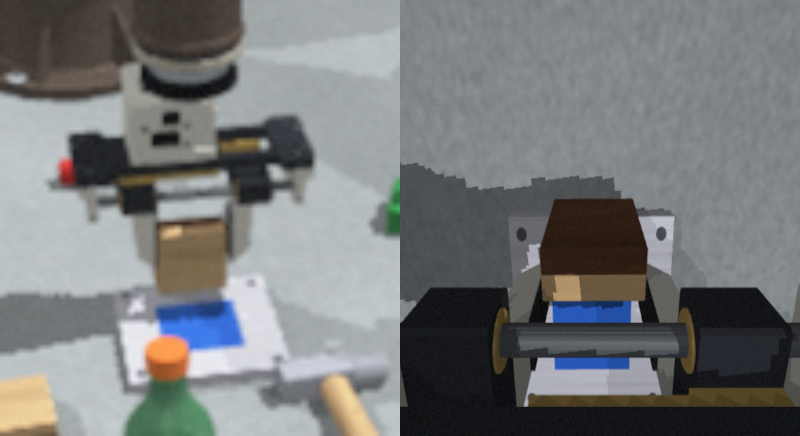

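```bash
cat >> h.py <<'E'
def faces(maxd=.3):
    "planes of slab pieces near the TCP in the plate-wise vertical direction (wrist): walnut and maple"
    s,M=pose();d=arm.get_image("wrist");W=world(d);hsv=cv2.cvtColor(d["color"],cv2.COLOR_RGB2HSV)
    near=(np.linalg.norm(W[...,:2]-s["position"][:2],axis=-1)<.075)&(d["z_map"]>0)
    h,S,v=[hsv[...,i].astype(int) for i in range(3)]
    for n,m in dict(walnut=(h<14)&(S>80)&(v<110)&(v>25),maple=(h>8)&(h<22)&(S>70)&(v>110)).items():
        m=cv2.erode((m&near).astype(np.uint8),np.ones((3,3)))
        k,l,st,_=cv2.connectedComponentsWithStats(m)
        for i in range(1,k):
            if st[i,4]<300: continue
            p=W[l==i];c=p.mean(0);q=np.linalg.svd(p-c,full_matrices=False)[2][2] if len(p)<20000 else np.zeros(3)
            q*=np.sign(q[2]);t=(p-s["position"])@M
            print(n,st[i,4],"centre tool",t.mean(0).round(4),"normal tool",(q@M).round(3),"z range",np.percentile(p[:,2],[2,98]).round(4),"toolx range",np.percentile(t[:,0],[2,98]).round(4))
E
python3 -c "
from h import *
faces()"
```

```text
walnut 403 centre tool [0.0303 0.0133 0.0341] normal tool [ 0.999 -0.003 -0.053] z range [0.018  0.0366] toolx range [0.0296 0.0309]
maple 773 centre tool [ 0.0102 -0.015  -0.0116] normal tool [-0.066  0.    -0.998] z range [0.0714 0.0738] toolx range [0.0051 0.0154]
```

>>> jog_arm(moves=[[0,0,0,0],[0,0,0,0],[0,0,-0.003,0],[-0.004,0,-0.004,0],[-0.01,0,-0.004,0],[-0.016,0,-0.004,0],[-0.02,0,-0.004,0],[-0.02,0,-0.004,0]], newtons=25)

```text
clock: 20.32
position: [0.5521, -0.0173, 0.0646]
ee_rot: [0.225, 3.133, 0.0]
force: [-0.1, -0.0, 0.1]
width: 0.646
gripper_force: 25.0
```

```bash
python3 -c "
from h import *
where();faces()"
```

```text
t 20.325 pos [ 0.5521 -0.0173  0.0646] yhead 81.8 zax [ 0.  0. -1.] w 59.3 g 25.0 F [-0.1 -0.   0.1] J [ 0.44  0.64 -0.72  1.89  0.56  0.83  0.85]
maple 792 centre tool [ 0.0103 -0.015  -0.0116] normal tool [-0.066  0.003 -0.998] z range [0.075  0.0775] toolx range [0.0051 0.0154]
```

>>> jog_arm(moves=[[0,0,0.002,0],[0,0,0.0035,0],[0,0,0.0035,0]])

```text
clock: 20.75
position: [0.5517, -0.0173, 0.0612]
ee_rot: [-0.224, -3.134, 0.0]
force: [-0.7, -0.7, -1.1]
width: 0.647
gripper_force: 25.0
```

>>> jog_arm(moves=[[0,0,0,0],[0,0,0,0],[0,0,0,0],[0,0,0,0],[0,0,0,0],[0,0,0,0],[0,0,-0.04,0],[0,0,-0.06,0],[0.04,0,-0.06,0],[0.075,0,-0.06,0],[0.075,0,-0.06,0],[0.075,0,-0.06,0]], hand=0.0918)

```text
clock: 22.25
position: [0.4785, -0.0069, 0.1215]
ee_rot: [0.225, 3.132, -0.0]
force: [0.8, 0.3, 0.3]
width: 0.998
gripper_force: 0.0
```

```bash
python3 -c "
from h import *
where();d=arm.get_image('wrist');cv2.imwrite('pics/w4.png',d['color'][:,:,::-1]);W=world(d)
z=W[...,2];m=(z>.06)&(z<.09)&(np.hypot(W[...,0]-.54,W[...,1]+.015)<.06);print(rect(d,m,.072),m.sum())"
```

```text
t 22.25 pos [ 0.4785 -0.0069  0.1215] yhead 81.8 zax [ 0.001 -0.    -1.   ] w 91.7 g 0.0 F [0.8 0.3 0.3] J [ 0.52  0.47 -0.81  2.01  0.45  0.85  0.88]
[518.4 -12.2  59.3   9.7  -8.3] 1302
```

View pics/w4.png

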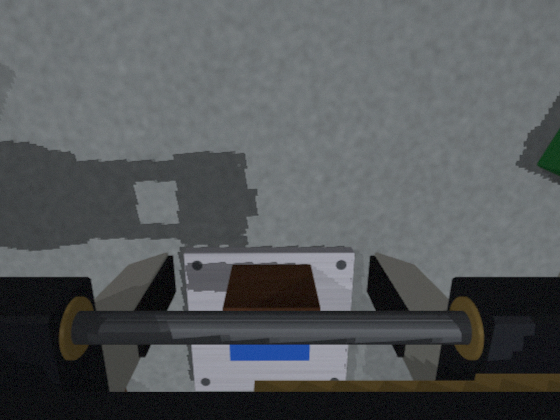

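>>> jog_arm(moves=[[0,0,0.02,0],[0,0,0.04,0],[0,0,0.059,0],[0,0,0.059,0],[-0.012,0,0.059,0],[-0.022,0,0.059,0],[-0.03,0,0.059,0],[-0.036,0,0.059,0],[-0.042,0,0.059,0],[-0.048,0,0.059,0],[-0.054,0,0.059,0],[-0.06,0,0.059,0],[-0.06,0,0.059,0],[-0.06,0,0.059,0],[-0.03,0,0.03,0],[0,0,-0.04,0],[0,0,-0.08,0],[0,0,-0.08,0]], hand=0.0)

```text
clock: 24.55
position: [0.479, -0.006, 0.2049]
ee_rot: [0.224, 3.127, -0.001]
force: [0.7, -0.3, -0.5]
width: 0.006
gripper_force: 0.0
```

```bash
python3 -c "
from h import *
where();slabs('wrist',.028,.045,.036);slabs('top',.028,.045,.036)"
```

```text
t 24.55 pos [ 0.479  -0.006   0.2049] yhead 81.8 zax [ 0.006 -0.001 -1.   ] w 0.6 g 0.0 F [ 0.7 -0.3 -0.5] J [ 0.6   0.36 -0.89  1.91  0.33  1.01  0.99]
top [839.8 323.4  77.7  64.   28.8] rgb [138. 100.  73.] z 0.0363
top [756.7 278.1  77.   64.5  28.8] rgb [128.  93.  68.] z 0.0359
```

```bash
python3 -c "
from h import *
d=arm.get_image('top');cv2.imwrite('pics/t5.png',np.vstack([cv2.resize(d['color'][170:290,180:400],(500,272)),cv2.resize(arm.get_image('wrist')['color'],(500,300))])[:,:,::-1])"
```

```text
(no output)
```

View pics/t5.png

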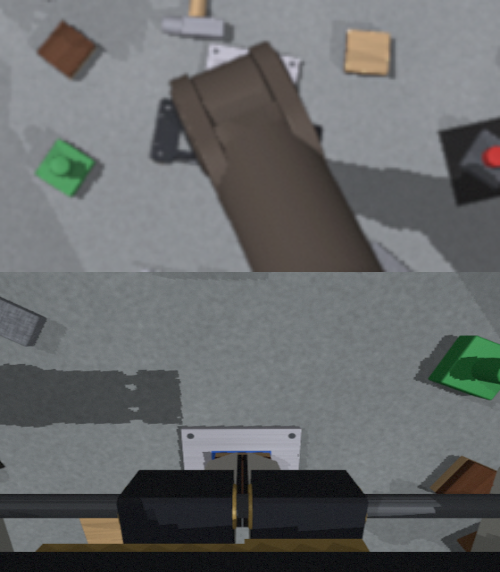

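```bash
python3 -c "
from h import *
to(.620,-.188,.15,86.9)"
```

```text
move [-0.1676 -0.1587  0.05  ] spin -0.089 alt 3.053 j7 0.99
```

>>> jog_arm(moves=[[-0.04,-0.04,0,0],[-0.08,-0.08,0,-0.05],[-0.12,-0.12,0.02,-0.089],[-0.168,-0.159,0.05,-0.089],[-0.168,-0.159,0.05,-0.089],[-0.168,-0.159,0.05,-0.089],[-0.168,-0.159,0.05,-0.089]], hand=0.0918)

```text
clock: 25.62
position: [0.6209, -0.1861, 0.1516]
ee_rot: [-0.081, -3.141, -0.001]
force: [0.1, 0.4, -0.3]
width: 0.719
gripper_force: 0.0
```

```bash
python3 -c "
from h import *
where();slabs('top',.028,.045,.036,);slabs('top');slabs('wrist',.028,.045,.036);slabs('wrist')"
```

```text
t 25.625 pos [ 0.6209 -0.1861  0.1516] yhead 87.0 zax [-0.     0.001 -1.   ] w 66.0 g 0.0 F [ 0.1  0.4 -0.3] J [ 0.68  0.67 -0.77  1.57  0.5   1.11  1.32]
top [840.1 323.6  77.   64.   28.8] rgb [136.  99.  72.] z 0.0363
top [756.8 278.1  76.8  64.5  28.8] rgb [130.  94.  69.] z 0.0363
top [576.1 -19.2  60.   60.7  -7.8] rgb [97. 67. 52.] z 0.0366
top [633.3 237.9  62.4  60.4 -35.2] rgb [92. 64. 50.] z 0.0247
top [ 618.5 -436.9   58.1   62.    -0.8] rgb [201. 178.  91.] z 0.0305
top [465.4 230.1  62.1  59.6 -30.4] rgb [ 76. 141.  91.] z 0.0272
wrist [575.7 -22.5  64.1  59.9  -8.2] rgb [80. 51. 34.] z 0.0365
wrist [ 502.5 -351.8   43.6   62.2  -32.5] rgb [56. 58. 63.] z 0.0291
wrist [ 641.4 -190.7   59.9   61.7   -3. ] rgb [154. 127.  92.] z 0.0244
```

```bash
python3 -c "
from h import *
to(.619,-.1892,.025,87)"
```

```text
move [ 0.0022 -0.002   0.1271] spin -0.0 alt 3.141 j7 1.32
```

>>> jog_arm(moves=[[0.002,-0.003,0.04,0],[0.002,-0.003,0.08,0],[0.002,-0.003,0.11,0],[0.002,-0.003,0.126,0],[0.002,-0.003,0.126,0],[0.002,-0.003,0.126,0]])

```text
clock: 26.58
position: [0.62, -0.1907, 0.0267]
ee_rot: [0.084, 3.138, -0.0]
force: [0.9, 0.3, -0.0]
width: 1.0
gripper_force: 0.0
```

>>> jog_arm(moves=[[0,0,0,0],[0,0,0,0],[0,0,0,0],[0,0,0,0],[0,0,0,0],[0,0,-0.02,0],[0,0,-0.05,0],[0,0,-0.06,0],[0,0,-0.06,0]], hand=0.04, newtons=12)

```text
clock: 27.7
position: [0.6195, -0.191, 0.0862]
ee_rot: [0.085, 3.139, -0.001]
force: [-0.2, 0.2, -0.5]
width: 0.654
gripper_force: 12.0
```

```bash
python3 -c "
from h import *
where();tilt()
to(.4521,-.0034,.085,81.8);to(.4521,-.0034,.025,81.8)"
```

```text
t 27.7 pos [ 0.6195 -0.191   0.0862] yhead 86.9 zax [ 0.002 -0.001 -1.   ] w 60.0 g 12.0 F [-0.2  0.2 -0.5] J [ 0.67  0.74 -0.73  1.63  0.56  1.    1.27]
n 3338 c [ 0.662 -0.193  0.085] normal [0.01  0.001 1.   ] tilt 0.6 lo [ 0.651 -0.222  0.083] hi [ 0.673 -0.164  0.087]
move [1.766e-01 1.783e-01 1.000e-04] spin 0.089 alt -3.053 j7 1.27
move [0.1766 0.1783 0.0601] spin 0.089 alt -3.053 j7 1.27
```

>>> jog_arm(moves=[[0.035,0.035,0,0.02],[0.07,0.07,0,0.04],[0.105,0.105,0,0.06],[0.14,0.14,0,0.08],[0.177,0.178,0,0.089],[0.177,0.178,0,0.089],[0.177,0.178,0.03,0.089],[0.177,0.178,0.05,0.089],[0.177,0.178,0.058,0.089],[0.177,0.178,0.06,0.089],[0.177,0.178,0.06,0.089]])

```text
clock: 29.12
position: [0.4521, -0.0038, 0.0253]
ee_rot: [-0.225, -3.134, 0.0]
force: [0.5, 0.4, 0.3]
width: 0.653
gripper_force: 12.0
```

```bash
python3 -c "
from h import *
where();tilt()"
```

```text
t 29.125 pos [ 0.4521 -0.0038  0.0253] yhead 81.8 zax [-0. -0. -1.] w 60.0 g 12.0 F [0.5 0.4 0.3] J [ 0.41  0.58 -0.68  2.16  0.64  0.62  0.69]
n 2798 c [ 0.495 -0.011  0.025] normal [ 0.011 -0.004  1.   ] tilt 0.7 lo [ 0.481 -0.038  0.023] hi [0.507 0.02  0.027]
```

Same state as the first slab, so I'll repeat the same pivot.

>>> jog_arm(moves=[[-0.004,0,0,0],[-0.008,0,0,0],[-0.009,0,-0.001,0],[-0.01,0,-0.002,0],[-0.012,0,-0.005,0],[-0.0145,0,-0.009,0],[-0.017,0,-0.013,0],[-0.02,0,-0.017,0],[-0.0235,0,-0.0205,0],[-0.027,0,-0.024,0],[-0.027,0,-0.024,0]])

```text
clock: 30.55
position: [0.4769, -0.0071, 0.049]
ee_rot: [-0.223, -3.13, 0.001]
force: [-7.1, 2.4, 5.1]
width: 0.647
gripper_force: 12.0
```

>>> jog_arm(moves=[[-0.004,0,-0.003,0],[-0.008,0,-0.006,0],[-0.0125,0,-0.008,0],[-0.017,0,-0.0105,0],[-0.022,0,-0.0115,0],[-0.027,0,-0.0125,0],[-0.032,0,-0.013,0],[-0.037,0,-0.0133,0],[-0.042,0,-0.013,0],[-0.047,0,-0.0124,0],[-0.051,0,-0.0115,0],[-0.053,0,-0.011,0],[-0.053,0,-0.011,0]])

```text
clock: 32.17
position: [0.5319, -0.0149, 0.0605]
ee_rot: [0.224, 3.133, 0.0]
force: [-0.4, 0.6, 6.8]
width: 0.652
gripper_force: 12.0
```

```bash
python3 -c "
from h import *
where();faces()"
```

```text
t 32.175 pos [ 0.5319 -0.0149  0.0605] yhead 81.8 zax [ 0.001  0.    -1.   ] w 59.9 g 12.0 F [-0.4  0.6  6.8] J [ 0.44  0.62 -0.72  1.94  0.57  0.79  0.83]
walnut 1332 centre tool [ 0.0299 -0.0017  0.0221] normal tool [ 0.998 -0.001 -0.059] z range [0.019  0.0581] toolx range [0.0286 0.0312]
walnut 548 centre tool [ 0.0225 -0.0172 -0.0128] normal tool [-0.052 -0.006 -0.999] z range [0.072  0.0744] toolx range [0.0175 0.0278]
walnut 2873 centre tool [-0.061  -0.      0.0241] normal tool [-0.009  0.001 -1.   ] z range [0.0353 0.0375] toolx range [-0.0714 -0.0514]
maple 781 centre tool [ 0.0104 -0.0148 -0.0121] normal tool [-0.073  0.    -0.997] z range [0.0715 0.0738] toolx range [0.0053 0.0156]
```

>>> jog_arm(moves=[[0,0,0,0],[0,0,0,0],[0,0,-0.006,0],[0,0,-0.01,0],[0.02,0,-0.01,0],[0.045,0,-0.01,0],[0.07,0,-0.01,0],[0.095,0,-0.01,0],[0.095,0,-0.01,0],[0.095,0,0,0],[0.095,0,0.008,0],[0.095,0,0.0115,0],[0.095,0,0.0115,0]], newtons=25)

```text
clock: 33.85
position: [0.4373, -0.0015, 0.0484]
ee_rot: [-0.224, -3.133, 0.0]
force: [-0.6, -1.0, 1.8]
width: 0.649
gripper_force: 25.0
```

```bash
python3 -c "
from h import *
where();faces()"
```

```text
t 33.85 pos [ 0.4373 -0.0015  0.0484] yhead 81.8 zax [-0. -0. -1.] w 59.6 g 25.0 F [-0.6 -1.   1.8] J [ 0.44  0.52 -0.73  2.17  0.59  0.65  0.73]
walnut 1123 centre tool [0.0299 0.0036 0.0216] normal tool [ 0.998 -0.001 -0.056] z range [0.0064 0.0457] toolx range [0.0286 0.0311]
maple 718 centre tool [ 0.0104 -0.0147 -0.0121] normal tool [-0.086 -0.001 -0.996] z range [0.0594 0.0619] toolx range [0.0052 0.0156]
```

>>> jog_arm(moves=[[0,0,0,0],[0,0,0,0],[0,0,0,0],[0,0,0,0],[0,0,0,0],[0,0,0,0],[0,0,-0.04,0],[0,0,-0.065,0],[0.03,0,-0.065,0],[0.06,0,-0.065,0],[0.06,0,-0.065,0],[0.06,0,-0.065,0]], hand=0.0918)

```text
clock: 35.4
position: [0.3784, 0.0071, 0.1139]
ee_rot: [0.224, 3.133, 0.0]
force: [0.4, -0.5, 0.6]
width: 1.007
gripper_force: 0.0
```

>>> jog_arm(moves=[[0,0,0,0],[0,0,0,0],[0,0,0,0],[0,0,0,0],[0,0,0,0],[0,0,0.03,0],[0,0,0.05,0],[0,0,0.064,0],[0,0,0.064,0],[-0.01,0,0.064,0],[-0.02,0,0.064,0],[-0.026,0,0.064,0],[-0.032,0,0.064,0],[-0.038,0,0.064,0],[-0.044,0,0.064,0],[-0.048,0,0.064,0],[-0.048,0,0.064,0],[-0.02,0,0.03,0],[0,0,-0.04,0],[0,0,-0.04,0]], hand=0.0)

```text
clock: 37.9
position: [0.3779, 0.0075, 0.1562]
ee_rot: [0.224, 3.13, -0.002]
force: [0.5, 0.1, 0.0]
width: 0.008
gripper_force: 0.0
```

```bash
python3 -c "
from h import *
where();to(.633,.238,.15,54.5);to(.633,.238,.15,-35.5)"
```

```text
t 37.9 pos [0.3779 0.0075 0.1562] yhead 81.8 zax [ 0.004 -0.002 -1.   ] w 0.7 g 0.0 F [0.5 0.1 0. ] J [ 0.67  0.27 -0.96  2.18  0.3   0.82  0.95]
move [-0.2197  0.2645  0.0067] spin 0.477 alt -2.665 j7 0.95
move [-0.2197  0.2645  0.0067] spin -1.094 alt 2.048 j7 0.95
```

```bash
python3 -c "
from h import *
d=dict(np.load('top1.npz'));W=world(d);z=W[...,2]
a=W[...,:2]-[.6333,.2379];t=np.radians(54.6);y=a@[np.cos(t),np.sin(t)];x=a@[-np.sin(t),np.cos(t)]
m=(abs(x)<.04)&(z>.012)&(abs(y)>.035)&(abs(y)<.16)
print(y[m].min() if m.any() else 0,np.sort(y[m])[:5],z[m].max() if m.any() else 0)
t=np.radians(-35.4);y=a@[np.cos(t),np.sin(t)];x=a@[-np.sin(t),np.cos(t)]
m=(abs(x)<.04)&(z>.012)&(abs(y)>.035)&(abs(y)<.16);print(np.sort(y[m])[:5],np.sort(y[m])[-5:])
"
```

```text
0.0832959432740863 [0.08329594 0.08413577 0.08506777 0.08550403 0.08565718] 0.04340852888513193
[-0.10068222] [-0.10068222]
```

>>> jog_arm(moves=[[0,0,-0.05,0],[-0.04,0.05,-0.05,0.1],[-0.08,0.1,-0.05,0.2],[-0.12,0.15,-0.05,0.3],[-0.17,0.2,-0.05,0.4],[-0.2197,0.2645,0,0.477],[-0.2197,0.2645,0.0067,0.477],[-0.2197,0.2645,0.0067,0.477],[-0.2197,0.2645,0.0067,0.477]], hand=0.0918)

```text
clock: 39.02
position: [0.6322, 0.2373, 0.1464]
ee_rot: [-0.957, -2.991, 0.002]
force: [-0.8, -0.9, -0.8]
width: 0.935
gripper_force: 0.0
```

```bash
python3 -c "
from h import *
where();slabs('top',.028,.045,.036,);slabs('top');slabs('wrist');to(.6335,.238,.019,54.6)"
```

```text
t 39.025 pos [0.6322 0.2373 0.1464] yhead 54.5 zax [-0.001 -0.001 -1.   ] w 85.8 g 0.0 F [-0.8 -0.9 -0.8] J [-0.01  0.7  -0.72  1.5   0.49  1.13  0.13]
top [576.4 -19.4  59.6  60.2  -7.8] rgb [64. 46. 37.] z 0.0369
top [ 620.5 -433.8   64.6   66.2   -0.8] rgb [230. 213. 102.] z 0.03
top [ 496.1 -360.9   61.7   62.9  -32.5] rgb [86.  85.  91.5] z 0.0291
top [465.3 229.9  62.7  59.6 -30.2] rgb [ 81. 151.  98.] z 0.0265
top [ 354.2 -455.    62.6   59.3  -24.9] rgb [ 77.  49. 101.] z 0.0238
wrist [633.1 238.   60.   60.7 -35.6] rgb [75. 48. 32.] z 0.0244
move [0.0004 0.0014 0.1291] spin -0.003 alt 3.139 j7 0.13
```

>>> jog_arm(moves=[[0,0.001,0.05,0],[0,0.001,0.1,0],[0,0.001,0.128,0],[0,0.001,0.128,0],[0,0.001,0.128,0]])

```text
clock: 39.8
position: [0.6343, 0.2387, 0.0211]
ee_rot: [0.958, 2.99, 0.003]
force: [-0.3, 0.3, 0.4]
width: 1.004
gripper_force: 0.0
```

>>> jog_arm(moves=[[0,0,0,0],[0,0,0,0],[0,0,0,0],[0,0,0,0],[0,0,0,0],[0,0,-0.03,0],[0,0,-0.08,0],[0,0,-0.1,0],[0,0,-0.1,0]], hand=0.04, newtons=20)

```text
clock: 40.92
position: [0.634, 0.2388, 0.1201]
ee_rot: [0.958, 2.99, 0.002]
force: [0.3, -0.0, -1.2]
width: 0.651
gripper_force: 20.0
```

```bash
python3 -c "
from h import *
where();to(.5773,-.021,.1,81.8);to(.5773,-.021,.056,81.8)"
```

```text
t 40.925 pos [0.634  0.2388 0.1201] yhead 54.5 zax [ 0.002  0.001 -1.   ] w 59.8 g 20.0 F [ 0.3 -0.  -1.2] J [-0.02  0.73 -0.71  1.52  0.51  1.08  0.11]
move [-0.1048 -0.2445  0.0198] spin -0.477 alt 2.665 j7 0.11
move [-0.1047 -0.2445  0.0638] spin -0.477 alt 2.665 j7 0.11
```

>>> jog_arm(moves=[[-0.02,-0.05,0,-0.1],[-0.04,-0.1,0,-0.2],[-0.065,-0.15,0,-0.3],[-0.085,-0.2,0,-0.4],[-0.105,-0.2445,0,-0.477],[-0.105,-0.2445,0,-0.477],[-0.105,-0.2445,0,-0.477],[-0.105,-0.2445,0.03,-0.477],[-0.105,-0.2445,0.045,-0.477],[-0.105,-0.2445,0.055,-0.477],[-0.105,-0.2445,0.055,-0.477]])

```text
clock: 42.3
position: [0.5765, -0.0209, 0.0635]
ee_rot: [-0.223, -3.133, -0.0]
force: [0.1, -0.7, -0.8]
width: 0.652
gripper_force: 20.0
```

```bash
python3 -c "
from h import *
where();to(.5773,-.021,.0565,81.8)"
```

```text
t 42.3 pos [ 0.5765 -0.0209  0.0635] yhead 81.9 zax [-0.001  0.    -1.   ] w 59.9 g 20.0 F [ 0.1 -0.7 -0.8] J [ 0.49  0.71 -0.81  1.82  0.65  0.9   0.8 ]
move [-0.0008  0.      0.007 ] spin 0.001 alt -3.14 j7 0.8
```

>>> jog_arm(moves=[[-0.0008,0,0.004,0],[-0.0008,0,0.007,0],[-0.0008,0,0.007,0]])

```text
clock: 42.68
position: [0.5776, -0.0218, 0.0571]
ee_rot: [0.225, 3.133, -0.0]
force: [0.5, 0.5, -0.3]
width: 0.651
gripper_force: 20.0
```

>>> jog_arm(moves=[[0,0,0,0],[0,0,0,0],[0,0,0,0],[0,0,0,0],[0,0,0,0],[0,0,0,0],[0,0,-0.05,0],[0,0,-0.1,0],[0,0,-0.15,0],[0,0,-0.15,0],[0,0,-0.15,0]], hand=0.0918)

```text
clock: 44.05
position: [0.5772, -0.022, 0.2065]
ee_rot: [-0.225, -3.133, 0.001]
force: [0.3, -0.7, -0.0]
width: 1.004
gripper_force: 0.0
```

```bash
python3 -c "
from h import *
where();slabs('wrist');slabs('wrist',.052,.068,.06);slabs('top')"
```

```text
t 44.05 pos [ 0.5772 -0.022   0.2065] yhead 81.8 zax [-0.    -0.001 -1.   ] w 92.1 g 0.0 F [ 0.3 -0.7 -0. ] J [ 0.57  0.55 -0.93  1.68  0.48  1.15  0.94]
wrist [460.3  -4.1  60.   59.5  -8.2] rgb [73. 46. 31.] z 0.0245
wrist [687.   38.4  52.6  66.2  -5.3] rgb [122. 123. 114.] z 0.0255
wrist [577.3 -21.2  59.9  60.6  -8.2] rgb [72. 45. 30.] z 0.0604
top [ 617.  -436.    61.2   61.1   -7.8] rgb [227. 208.  99.] z 0.0303
top [ 498.8 -359.7   61.6   62.2  -25.3] rgb [55. 56. 60.] z 0.0287
top [465.3 230.1  62.3  59.6 -30.4] rgb [ 77. 145.  94.] z 0.0269
top [460.9  -3.2  59.4  60.5  -7.9] rgb [99. 69. 53.] z 0.0248
top [ 354.1 -455.2   62.2   59.3  -25.1] rgb [75. 46. 97.] z 0.0241
```

```bash
python3 -c "
from h import *
to(.4605,-.0038,.0205,81.8)"
```

```text
move [0.1173 0.0015 0.1854] spin 0.0 alt -3.141 j7 0.94
```

>>> jog_arm(moves=[[0.04,0.0015,0,0],[0.08,0.0015,0,0],[0.1173,0.0015,0.04,0],[0.1173,0.0015,0.09,0],[0.1173,0.0015,0.14,0],[0.1173,0.0015,0.17,0],[0.1173,0.0015,0.185,0],[0.1173,0.0015,0.185,0],[0.1173,0.0015,0.185,0]])

```text
clock: 45.32
position: [0.4623, -0.0033, 0.0229]
ee_rot: [0.224, 3.132, 0.0]
force: [0.1, 0.2, 0.4]
width: 0.995
gripper_force: 0.0
```

>>> jog_arm(moves=[[0,0,0,0],[0,0,0,0],[0,0,0,0],[0,0,0,0],[0,0,0,0],[0,0,-0.03,0],[0,0,-0.08,0],[0,0,-0.1,0],[0,0,-0.1,0]], hand=0.04)

```text
clock: 46.45
position: [0.4626, -0.0035, 0.1231]
ee_rot: [0.225, 3.131, -0.0]
force: [-0.3, 0.3, -1.2]
width: 0.648
gripper_force: 20.0
```

```bash
python3 -c "
from h import *
where();to(.5773,-.021,.0805,81.8)"
```

```text
t 46.45 pos [ 0.4626 -0.0035  0.1231] yhead 81.8 zax [ 0.003 -0.    -1.   ] w 59.5 g 20.0 F [-0.3  0.3 -1.2] J [ 0.61  0.48 -0.94  2.04  0.52  0.86  0.81]
move [-0.116  -0.001   0.0429] spin -0.0 alt 3.141 j7 0.81
```

>>> jog_arm(moves=[[-0.03,-0.001,0,0],[-0.06,-0.001,0,0],[-0.09,-0.001,0,0],[-0.1177,-0.001,0,0],[-0.1177,-0.001,0,0],[-0.1177,-0.001,0.02,0],[-0.1177,-0.001,0.032,0],[-0.1177,-0.001,0.034,0],[-0.1177,-0.001,0.034,0]])

```text
clock: 47.58
position: [0.5778, -0.0211, 0.0879]
ee_rot: [-0.224, -3.133, 0.0]
force: [0.5, 0.2, -0.6]
width: 0.648
gripper_force: 20.0
```

```bash
python3 -c "
from h import *
where();to(.579,-.0213,.0826,81.8)"
```

```text
t 47.575 pos [ 0.5778 -0.0211  0.0879] yhead 81.8 zax [-0. -0. -1.] w 59.5 g 20.0 F [ 0.5  0.2 -0.6] J [ 0.5   0.68 -0.83  1.8   0.61  0.94  0.83]
move [-0.0012 -0.      0.0053] spin 0.0 alt -3.141 j7 0.83
```

>>> jog_arm(moves=[[-0.001,0,0.003,0],[-0.001,0,0.0055,0],[-0.001,0,0.0055,0]])

```text
clock: 47.95
position: [0.579, -0.0214, 0.0825]
ee_rot: [-0.224, -3.133, 0.0]
force: [-0.0, -0.1, -0.3]
width: 0.649
gripper_force: 20.0
```

>>> jog_arm(moves=[[0,0,0,0],[0,0,0,0],[0,0,0,0],[0,0,0,0],[0,0,0,0],[0,0,0,0],[0,0,-0.05,0],[0,0,-0.1,0],[0,0,-0.13,0],[0,0,-0.13,0],[0,0,-0.13,0]], hand=0.0918)

```text
clock: 49.32
position: [0.5786, -0.0217, 0.2118]
ee_rot: [-0.224, -3.133, 0.001]
force: [-0.1, -0.0, -0.8]
width: 1.003
gripper_force: 0.0
```

```bash
python3 -c "
from h import *
where();slabs('wrist',.075,.095,.084);to(.496,-.36,.12,0);to(.496,-.36,.12,81.8)"
```

```text
t 49.325 pos [ 0.5786 -0.0217  0.2118] yhead 81.8 zax [-0.001 -0.    -1.   ] w 92.1 g 0.0 F [-0.1 -0.  -0.8] J [ 0.57  0.55 -0.93  1.67  0.47  1.16  0.95]
wrist [576.9 -20.6  59.9  61.2  -8.2] rgb [71. 45. 30.] z 0.0844
move [ 0.0332 -0.3465  0.0916] spin 1.428 alt -1.714 j7 0.95
move [ 0.0332 -0.3465  0.0916] spin 0.0 alt -3.141 j7 0.95
```

>>> jog_arm(moves=[[0.005,-0.05,0,0],[0.01,-0.1,0,0],[0.015,-0.15,0,0],[0.02,-0.2,0,0],[0.025,-0.25,0,0],[0.03,-0.3,0.03,0],[0.033,-0.3465,0.07,0],[0.033,-0.3465,0.0916,0],[0.033,-0.3465,0.0916,0],[0.033,-0.3465,0.0916,0]])

```text
clock: 50.62
position: [0.4982, -0.3579, 0.1218]
ee_rot: [0.22, 3.133, 0.001]
force: [1.8, 0.6, -0.2]
width: 0.999
gripper_force: 0.0
```

Run:
```python
from h import *
where()
d=slabs('top',.07,.095,.084);z=world(d)[...,2]
cv2.imwrite('pics/t6.png',cv2.resize(d['color'][80:330,100:460,::-1],(792,550)))
d=arm.get_image('wrist');W=world(d);m=(W[...,2]>.055)&(W[...,2]<.07)&(np.hypot(W[...,0]-.496,W[...,1]+.36)<.04);print(rect(d,m,.065))
to(.496,-.36,.045,81.8)
```

```text
t 50.625 pos [ 0.4982 -0.3579  0.1218] yhead 82.0 zax [ 0.001  0.001 -1.   ] w 91.7 g 0.0 F [ 1.8  0.6 -0.2] J [ 1.08  0.69 -0.85  1.68  0.58  1.04  1.47]
top [577.6 -19.4  59.6  61.3  -7.9] rgb [92. 63. 49.] z 0.0848
[ 493.5 -362.5   26.7   29.7   -8.1]
move [ 0.0023 -0.0017  0.0773] spin 0.002 alt -3.139 j7 1.47
```

View pics/t6.png

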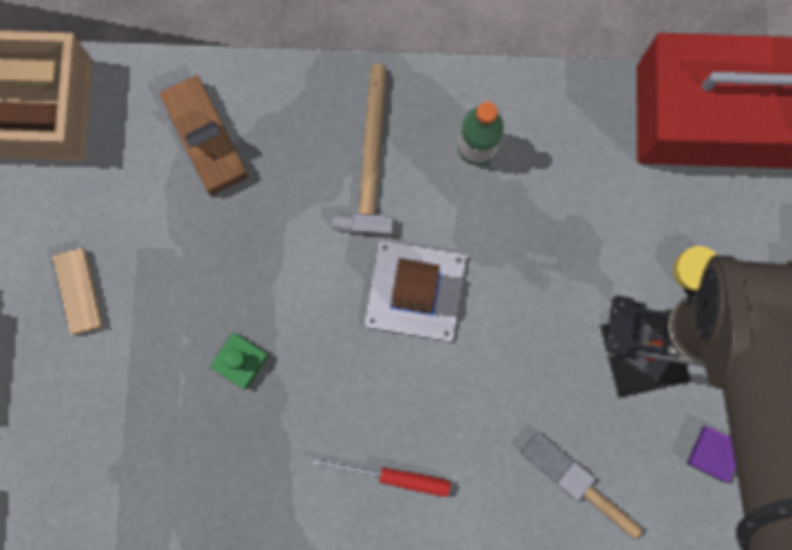

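The picture shows the pile at (415,286) on the plate with a walnut top and no slabs left anywhere else. The knob is under the gripper near (655,340).

>>> jog_arm(moves=[[0.002,-0.002,0.03,0],[0.002,-0.002,0.06,0],[0.002,-0.002,0.077,0],[0.002,-0.002,0.077,0],[0.002,-0.002,0.077,0]])

```text
clock: 51.35
position: [0.4957, -0.3613, 0.0452]
ee_rot: [0.224, 3.132, -0.001]
force: [0.2, -0.3, -0.0]
width: 1.006
gripper_force: 0.0
```

>>> jog_arm(moves=[[0,0,0,0],[0,0,0,0],[0,0,0,0],[0,0,0,0],[0,0,0,0],[0,0,0,0],[0,0,0,0],[0,0,-0.03,0],[0,0,-0.06,0],[0,0,-0.09,0],[0,0,-0.12,0],[0,0,-0.12,0],[0,0,-0.12,0]], hand=0.01, newtons=45)

```text
clock: 52.98
position: [0.4936, -0.3612, 0.1622]
ee_rot: [-0.224, -3.131, -0.001]
force: [-0.6, -0.0, -6.8]
width: 0.295
gripper_force: 45.0
```

Run:
```python
from h import *
where()
to(.5773,-.0208,.165,81.8);to(.5773,-.0208,.126,81.8)
d=arm.get_image('wrist');cv2.imwrite('pics/w7.png',d['color'][:,:,::-1])
W=world(d);s,M=pose();t=(W-s['position'])@M
m=(abs(t[...,2]-.016)<.006)&(np.hypot(t[...,0],t[...,1])<.06)&(d['z_map']>0);print(m.sum(),t[m].min(0),t[m].max(0))
```

```text
t 52.975 pos [ 0.4936 -0.3612  0.1622] yhead 81.8 zax [-0.002  0.001 -1.   ] w 27.1 g 45.0 F [-0.6 -0.  -6.8] J [ 1.11  0.64 -0.88  1.64  0.54  1.12  1.51]
move [-0.0343  0.3488 -0.0027] spin 0.0 alt -3.141 j7 1.51
move [-0.0344  0.3488  0.0363] spin 0.0 alt -3.141 j7 1.51
5834 [-0.0008255  -0.03098741  0.01000093] [0.0381106  0.03912937 0.02196137]
```

View pics/w7.png

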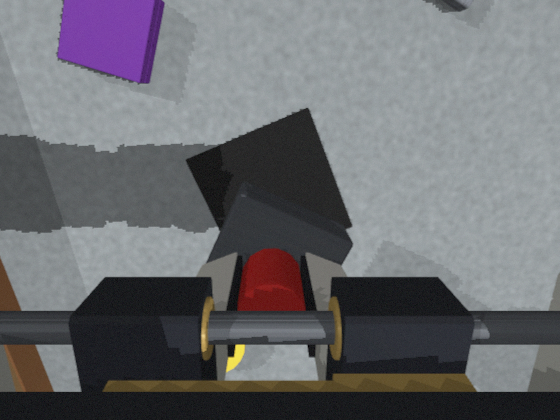

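>>> jog_arm(moves=[[-0.004,0.04,-0.003,0],[-0.008,0.08,-0.003,0],[-0.012,0.12,-0.003,0],[-0.016,0.16,-0.003,0],[-0.02,0.2,-0.003,0],[-0.024,0.24,-0.003,0],[-0.028,0.28,-0.003,0],[-0.032,0.32,-0.003,0],[-0.0343,0.3488,-0.003,0],[-0.0343,0.3488,-0.003,0],[-0.0343,0.3488,0.01,0],[-0.0343,0.3488,0.02,0],[-0.0343,0.3488,0.028,0],[-0.0343,0.3488,0.028,0]])

```text
clock: 54.78
position: [0.5778, -0.0216, 0.1349]
ee_rot: [-0.225, -3.132, 0.0]
force: [-0.8, 0.3, -6.1]
width: 0.296
gripper_force: 45.0
```

```bash
python3 -c "
from h import *
where();slabs('wrist',.075,.095,.084);to(.5773,-.0208,.126,81.8)"
```

```text
t 54.775 pos [ 0.5778 -0.0216  0.1349] yhead 81.8 zax [-0.002 -0.    -1.   ] w 27.2 g 45.0 F [-0.8  0.3 -6.1] J [ 0.53  0.62 -0.87  1.76  0.55  1.02  0.88]
move [0.0009 0.0003 0.0096] spin -0.0 alt 3.141 j7 0.88
```

>>> jog_arm(moves=[[0.0005,0.0005,0.004,0],[0.0005,0.0005,0.0075,0],[0.0005,0.0005,0.0095,0],[0.0005,0.0005,0.0095,0]])

```text
clock: 55.32
position: [0.5779, -0.0204, 0.1263]
ee_rot: [-0.224, -3.133, 0.0]
force: [-0.2, -0.1, -6.1]
width: 0.298
gripper_force: 45.0
```

>>> jog_arm(moves=[[0,0,0.0008,0],[0,0,0.0015,0],[0,0,0.0015,0]])

```text
clock: 55.7
position: [0.578, -0.0204, 0.125]
ee_rot: [0.224, 3.133, -0.0]
force: [-0.4, -0.1, -6.5]
width: 0.299
gripper_force: 45.0
```

>>> jog_arm(moves=[[0,0,0.0005,0],[0,0,0.001,0],[0,0,0.001,0]])

```text
clock: 56.08
position: [0.5782, -0.0203, 0.1249]
ee_rot: [0.224, 3.133, -0.001]
force: [-3.4, -1.3, 5.5]
width: 0.299
gripper_force: 45.0
```

Run:
```python
from h import *
where()
d=arm.get_image('scene');W=world(d);m=(np.hypot(W[...,0]-.577,W[...,1]+.021)<.05)&(d['z_map']>0)
hsv=cv2.cvtColor(d['color'],cv2.COLOR_RGB2HSV)
z=W[...,2]
dark=m&(hsv[...,1]<70)&(hsv[...,2]<110);print("steel z pct",np.percentile(z[dark],[1,5,50,95,99]).round(4),dark.sum())
cv2.imwrite('pics/s8.png',cv2.resize(d['color'][140:260,220:340,::-1],(560,560)))
```

```text
t 56.075 pos [ 0.5782 -0.0203  0.1249] yhead 81.8 zax [ 0.001 -0.001 -1.   ] w 27.5 g 45.0 F [-3.4 -1.3  5.5] J [ 0.52  0.63 -0.86  1.77  0.56  1.    0.87]
steel z pct [-0.7568 -0.7522  0.3713  0.5468  0.5626] 4011
```

View pics/s8.png

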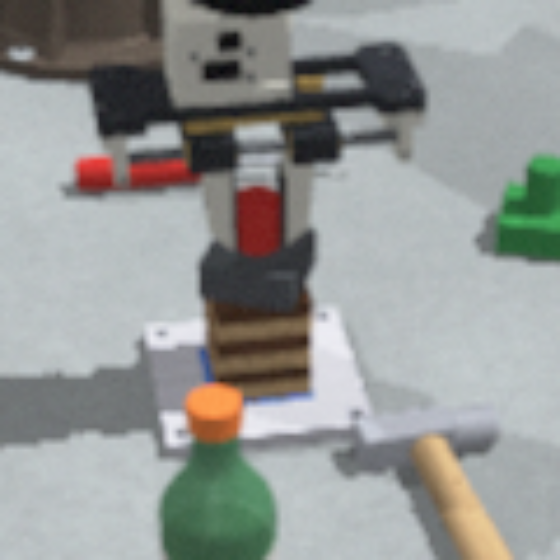

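Contact force is positive now. The picture shows the weight at (258,275) seated on the three-slab pile, so I'll release.

>>> jog_arm(moves=[[0,0,0,0],[0,0,0,0],[0,0,0,0],[0,0,0,0],[0,0,0,0],[0,0,0,0],[0,0,0,0],[0,0,-0.02,0],[0,0,-0.06,0],[0,0,-0.11,0],[0,-0.05,-0.13,0],[0,-0.1,-0.13,0],[0,-0.15,-0.13,0],[0,-0.2,-0.13,0],[0,-0.2,-0.13,0],[0,-0.2,-0.13,0]], hand=0.0918)

```text
clock: 58.12
position: [0.5497, -0.2176, 0.255]
ee_rot: [0.224, 3.132, 0.001]
force: [0.7, 0.9, 1.2]
width: 0.998
gripper_force: 0.0
```

Run:
```python
from h import *
where()
d=arm.get_image('top');z=world(d)[...,2];r=roi(d,265,320,180,240)
print("steel",rect(d,r&(z>.095)&(z<.122),.110),np.median(z[r&(z>.095)&(z<.122)]),"knob",rect(d,r&(z>.135)&(z<.16),.146))
d=arm.get_image('scene');cv2.imwrite('pics/s9.png',cv2.resize(d['color'][140:260,220:340,::-1],(560,560)))
```

```text
t 58.125 pos [ 0.5497 -0.2176  0.255 ] yhead 81.8 zax [ 0.001  0.    -1.   ] w 91.6 g 0.0 F [0.7 0.9 1.2] J [ 0.9   0.53 -0.93  1.58  0.44  1.25  1.33]
steel [578.9 -18.9  60.4  61.6 -33.3] 0.11079927302082804 knob [578.1 -20.1  26.8  23.5   1.7]
```

View pics/s9.png

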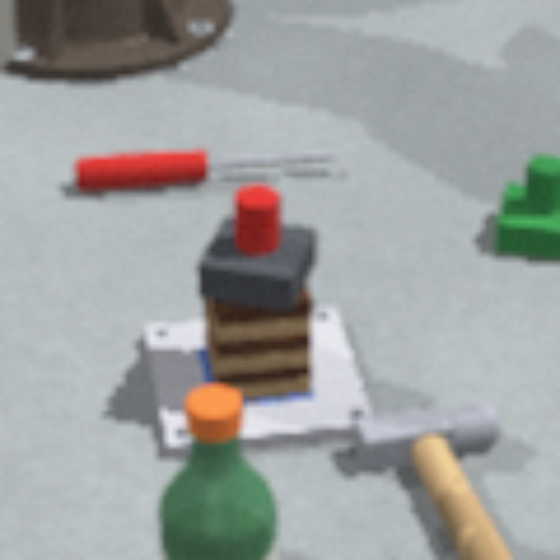

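The weight stands upright on the three-slab pile at (258,260), about 2 mm from the mark, and nothing is touching it.

```bash
python3 -c "
from cell import arm
print(arm.sign_off())"
```

```text
the job is handed in; nothing more can be done
None
```

The job is handed in, and no verdict came back: the three slabs present are stacked walnut face up on the mark, with the weight standing about 2 mm from its centre and the hammer, bottle, tape measure and offcut untouched.

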